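# Lock the lens ring and present the lens for inspection

### The job

While the lens with the orange ring still stands in its holder, turn the orange ring clockwise (seen from above) until its white line is at the green line, its stop, so that it is locked. Then draw that lens straight up out of the holder and tip it to about 60 degrees from upright, either way round, to show its front glass, and finish while holding it still in the gripper like that, all of it at least 12 cm above the table, with the ring still locked and the lens touching nothing else. Leave the blue-ringed lens and the other things where they are.

Things in the scene. Friction and masses are not known exactly. Their poses are not given: they have to be found in the camera images.
- lens: lens to handle, loose, 0.13 to 0.27 kg, 100 mm tall: square black shade 42x42 mm below (0 to 44 mm; underside = front glass), neck 39 mm wide (44 to 56), orange ring 48 wide (56 to 76), dark round upper barrel 36 wide (76 to 96), steel mount 28 wide (96 to 100). Origin: centre of underside, z up the lens. Stands in the well of block 'holder', glass down, underside 6 mm above the table
- lens_ring (a joint): orange ring on the lens, rad, grows clockwise seen from above. 0: its white line at the red line on the upper barrel; 1.2: at the green line, locked, the end stop. Starts between 0 and 0.45. Captive, friction about 0.06 N m, stays where left. May be gripped anywhere round, and the lens carried by it
- lens_grip (a point): centre of the orange ring, on the lens axis, 66 mm above the lens's underside and 34 mm below its top; it stands 72 mm above the table while the lens is in its well
- holder: grey square block holding the orange-ringed lens, fixed, 84x84 mm, 46 mm tall, origin under its centre; in it an open square well 45x45 mm, 40 mm deep, sides along its x and y, which keeps the lens from turning by more than about 0.07 rad. The lens is clear of it after 40 mm straight up. The ring's lower edge is 16 mm above the block
- spare_holder: the same kind of block, fixed, holding the blue-ringed lens; origin under its centre
- film_carton: white and blue cardboard carton, 60x115x58 mm, origin under its centre; a bystander, leave alone
- sample_box: open white box of small sample tubes, 90x130x34 mm, origin under its centre; a bystander, leave alone
- dish_a: round clear petri dish, 52x52x14 mm, origin under its centre; a bystander, leave alone
- dish_b: round clear petri dish, 52x55x20 mm, origin under its centre; a bystander, leave alone
- jar: white jar with a white cap, 43 mm wide, 60 mm tall, origin under its centre; a bystander, leave alone
- timer: round white timer, 50 mm wide, 19 mm tall, origin under its centre; a bystander, leave alone
- tweezers: steel tweezers lying on the table near the robot, 14x115x9 mm, origin under the centre; a bystander, leave alone
- spare_lens: the other lens, with a blue ring and no coloured marks; otherwise the same size and shape as the orange-ringed lens, standing loose in its own grey block; leave it alone. Origin: centre of its underside
- gooseneck_lamp: small black gooseneck lamp, under 200 mm tall, behind the work on the right, fixed; origin at its foot; keep clear
- tube_rack: orange rack, 49x160x80 mm, back left, fixed; origin under its centre; keep clear
- foam_stand: white foam block with pens standing in it, 95x143x160 mm, back right, fixed; origin under it; keep clear

How it is judged:
On the way, in this order (a step that is already met when the one before it is completed fails the run):
1. the orange ring is turned to its locked mark while the lens stands in its holder (value of joint lens_ring above 1.08 rad and z of lens in the frame of holder below 0.02 m and horizontal distance between lens and holder below 0.01 m), for 0.2 s.
2. the lens is drawn up clear of the well (z of lens in the frame of holder above 0.05 m), for 0.1 s.
At the end, for the whole second after the job is handed in: Ring within 0.12 rad of its locked stop; the gripper holds the lens still (over 2 N on it, under 0.03 m/s), front glass centre over 115 mm and ring centre over 140 mm above the table, axis 45 to 75 degrees from upright, touching neither block nor any other listed thing (value of joint lens_ring above 1.08 rad and height (world z) of lens above 0.115 m and height (world z) of lens_grip above 0.14 m and angle between lens's own z axis and vertical between 0.79 and 1.31 rad and linear speed of lens below 0.03 m/s and angular speed of lens below 0.2 rad/s and contact force between the fingers and lens above 2 N and contact force between lens and holder below 0.05 N and contact force between lens and spare_holder below 0.05 N and contact force between lens and film_carton below 0.05 N and contact force between lens and sample_box below 0.05 N and contact force between lens and dish_a below 0.05 N and contact force between lens and dish_b below 0.05 N and contact force between lens and jar below 0.05 N and contact force between lens and timer below 0.05 N and contact force between lens and tweezers below 0.05 N and contact force between lens and spare_lens below 0.05 N and contact force between lens and gooseneck_lamp below 0.05 N and contact force between lens and tube_rack below 0.05 N and contact force between lens and foam_stand below 0.05 N); the arm keeps its last pose, push and grip.
It fails at once if another thing was shifted by more than 25 mm (the blue-ringed lens: 15 mm) (distance of any of film_carton, sample_box, dish_a, dish_b, jar, timer, tweezers from where it was at the start of the episode above 0.025 m or distance of spare_lens from where it was at the start of the episode above 0.015 m).
It also fails if it takes over 53 s, if anything falls off the work surface, if the arm or the gripper's body presses on something with over 40 N, if the wrist force passes 120 N, or if a joint passes its speed limit or range.

### The arm

A 6-joint arm with a two-finger parallel gripper is mounted at the origin on the work surface; the furniture and walls round the work are solid. World frame = base frame: x ahead of the robot, y to its left, z up, the work surface at z = 0. Lengths are in m, angles in rad, forces in N, time in s.
With the tool pointing down it reaches from about 0.375 to 0.75 m from the base axis. Payload 9 kg.
Tool frame: the origin (TCP) lies at the very end of the fingers, on their centre line; the grasp point (between the pads) lies 19 mm behind it; z points along the fingers, y is the line along which they close (so a half turn about z gives the same grasp; the last joint's range is limited). The gripper opens to 85 mm and grips with 20 to 120 N. Pads are 22 mm wide; open, the fingers measure 114 mm over their backs; the gripper's body (76 mm by 85 mm) begins 54 mm behind the grasp point. The pads swing forward as they close: fully open they stand 13 mm farther back than shut.
Start: joints at [0.93, 0.104, 0.097, 1.564, 0, 1.353], TCP at [0.246, 0.547, 0.231] pointing down, gripper open.
Joint ranges: [-2.99, 2.99], [-0.84, 1.86], [-1.1, 1.16], [-1.84, 2.11], [-1.51, 1.56], [-3.14, 3.14]. Speed limits (rad/s): [2.22, 2.22, 2.57, 3.14, 3.14, 3.14].

### API

Orientations are given as a 3x3 rotation matrix whose columns are the frame's x, y, z axes.
In Python, from cell import sensors, read_camera, order gives the robot as it stands.
- The arm moves only by the tool move_arm, never from a script. Its argument "series" is a list of rows, each a list of 7 numbers: the shift along the tool's x, y, z normalised to -1 to 1, where 1 is 0.25 m, then the turn, a rotation vector about the tool's x, y, z normalised to -1 to 1, where 1 is pi rad, then the opening, from -1 (shut) to 1 (fully open). A call has 1 to 20 rows; each row shifts and turns the commanded pose from where the row before left it, along the tool's axes as they then stand; what a row does not reach is not made up. A row lasts 1/10 s, in which the tool goes at most 50 mm and 8.59 degrees, less where a joint would pass 70% of its speed; a pose out of reach is approached as far as the arm can. A call with a number of a shift or a turn outside -1 to 1 is refused whole. A call with a gripper value outside its range is refused whole. The fingers move at their own pace and stop on an object; "grip_force" is the grip in N (left out, the last holds). Time passes only in rows, so rows that do not move let the fingers close. It gives the time, the measured TCP pose, the force, the opening and the grip force at its end, in the units of the state.
- sensors.get_obs(): the state, without advancing time (a new reading comes with each control period).
- read_camera(name): name is "scene" or "top" or "wrist"; returns a dict with "image" (400x640x3 uint8, red, green, blue), "vfov" (degrees; the focal length in pixels is half the picture's height over the tangent of half this angle, whatever the lens; pixels are square), "cx", "cy" (the principal point, pixels), "distortion" ([k1, k2, p1, p2, k3] as OpenCV has them; the pictures are not rectified), "R" (3x3) and "t" (3): a world point X has camera coordinates R X + t; the wrist camera has in their place "hand_eye" (4x4, takes a point from camera to tool coordinates, whose origin is the TCP and whose axes are the flange's). Camera axes: x right, y down, z forward; pixel columns grow to the right and rows downward; lengths in m; the calibration is good to about 2 mm. A picture is of the moment at which its call begins: read the wrist's pose just before it. There is no depth.
- order.hand_in(): hands the job in; it is judged then, once.
The state is a dict: "clock": time; "joint_pos": joint angles; "qd": joint speeds; "tau": joint torques, N m; "eef_pos": TCP position; "tool_rot": TCP orientation; "ft_force": force on the tool from outside, world axes, zero at the start; "torque": the same for the moment, N m; "grip_width": opening from 0.0 (shut) to 1.0 (fully open); "grasp_force": force on a finger pad.
Only numpy, scipy, OpenCV 4.12 (cv2) and the standard library are available. Lean on these libraries where they do the work, as an engineer would, in place of code of your own. Each camera call takes 0.05 s, during which the arm holds its last target. There are 200 camera calls.

## Working session

There is one attempt and no reset: what is moved stays moved. The work goes in short steps, Python scripts to look and compute and a tool call to move; the robot and the scene stay as the last step left them, time stands still between calls to the robot, and variables do not carry over. Pictures are saved under pics/ and viewed, at most 10 in all, crops included, and the job is handed in when it is done.

Besides the shell and the picture viewer there is one more tool, called after "Call:" as name([rows], argument=value, ...), one row to a line, values as JSON. move_arm: Moves the arm, as the interface text tells. Scaled input: -1 to 1 covers 0.25 m each way for a shift and pi rad each way for a turn. Its arguments: {"type":"object","properties":{"series":{"type":"array","items":{"type":"array","items":{"type":"number","minimum":-1,"maximum":1}}},"grip_force":{"type":"number"}},"required":["series"]}

```bash
ls; mkdir -p pics
python3 - <<'E'
from cell import sensors, read_camera
import cv2,numpy as np
s=sensors.get_obs(); print({k:np.round(v,3).tolist() for k,v in s.items()})
for n in("scene","top"):
    c=read_camera(n); cv2.imwrite(f"pics/{n}0.png",c["image"][:,:,::-1])
    print(n,c["vfov"],c["cx"],c["cy"],c["distortion"],np.round(c["R"],4).tolist(),c["t"])
E
```

```text
pics
{'clock': 0.0, 'joint_pos': [0.93, 0.105, 0.096, 1.564, 0.0, 1.353], 'qd': [0.003, -0.001, 0.0, -0.0, -0.001, -0.0], 'tau': [0.001, -55.693, 50.364, 0.017, -0.0, 0.0], 'eef_pos': [0.246, 0.547, 0.231], 'tool_rot': [[-0.912, 0.41, -0.001], [0.41, 0.912, -0.001], [0.0, -0.001, -1.0]], 'ft_force': [-0.24, -1.114, -0.148], 'torque': [-0.028, 0.004, -0.042], 'grasp_force': 0.0, 'grip_width': 0.999}
scene 55.362333259149054 319.8489039700789 197.21007930517516 [-0.02861654  0.          0.          0.          0.        ] [[0.7609, -0.6489, 0.0085], [-0.4225, -0.5053, -0.7524], [0.4925, 0.5689, -0.6586]] [-0.35109262  0.25971857  0.91227988]
top 44.49423095636707 322.3014486963552 187.68113433657373 [-0.09217388  0.          0.          0.          0.        ] [[-0.0178, -0.9997, -0.0147], [-0.9919, 0.0195, -0.1257], [0.1259, 0.0124, -0.992]] [0.03584934 0.47400224 1.50617934]
```

View pics/scene0.png

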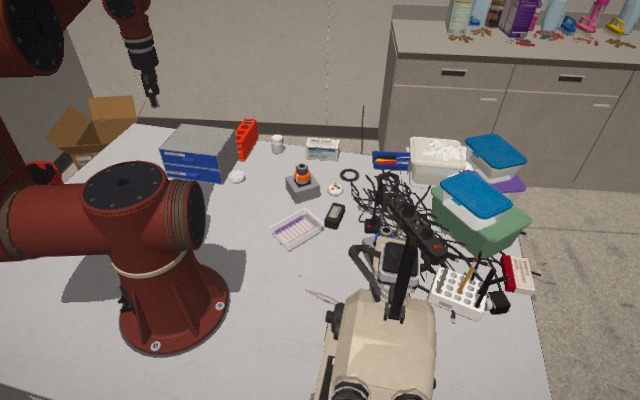

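View pics/top0.png

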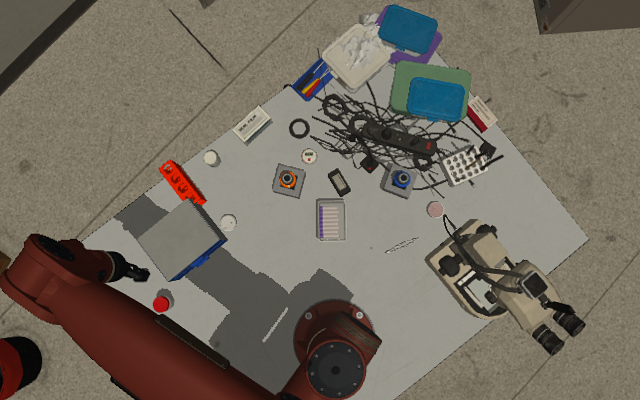

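The scene view shows the orange lens at about (302,175). In the top view it is at about (288,180), in its grey block at (289,181). The blue lens is at (402,179), the sample box at (330,220), the dark block at (340,182) and a dish at (309,156).

```bash
cat > h.py <<'E'
import numpy as np, cv2
from cell import sensors, read_camera
def K(c):
    h,w=c["image"].shape[:2]; f=h/2/np.tan(np.radians(c["vfov"]/2))
    return np.array([[f,0,c["cx"]],[0,f,c["cy"]],[0,0,1.]])
def pose(c,s):   # camera->world rotation, centre
    if "R" in c: R=np.array(c["R"]); return R.T,-R.T@np.array(c["t"])
    H=np.array(c["hand_eye"]); T=np.array(s["tool_rot"]); return T@H[:3,:3],T@H[:3,3]+np.array(s["eef_pos"])
def ray(c,s,px):
    px=np.array(px,float).reshape(-1,1,2); u=cv2.undistortPoints(px,K(c),np.array(c["distortion"])).reshape(-1,2)
    M,o=pose(c,s); return o,np.c_[u,np.ones(len(u))]@M.T
def plane(c,s,px,z):
    o,d=ray(c,s,px); return o+d*((z-o[2])/d[:,2])[:,None]
def proj(c,s,X):
    M,o=pose(c,s); R=M.T; return cv2.projectPoints(np.array(X,float).reshape(-1,3),cv2.Rodrigues(R)[0],-R@o,K(c),np.array(c["distortion"]))[0].reshape(-1,2)
E
python3 - <<'E'
from h import *
s=sensors.get_obs(); out=[]
for n,(u,v) in dict(scene=(302,175),top=(288,180)).items():
    c=read_camera(n); im=c["image"]; hsv=cv2.cvtColor(im,cv2.COLOR_RGB2HSV)
    m=cv2.inRange(hsv,(3,130,90),(22,255,255)); w=np.zeros_like(m); w[v-22:v+22,u-22:u+22]=1; m*=w
    ys,xs=np.nonzero(m); p=(xs.min()+xs.max())/2,(ys.min()+ys.max())/2
    print(n,p,xs.min(),xs.max(),ys.min(),ys.max(),plane(c,s,p,.072))
    crop=im[v-40:v+40,u-50:u+50]; out.append(cv2.resize(crop,None,fx=4,fy=4,interpolation=cv2.INTER_CUBIC))
    if n=="top":
        for k,q,z in [("blue",(402,179),.072),("box",(330,220),.03),("dark",(340,182),.02),("dish",(309,156),.015),("jar",(211,158),.06),("dish/r",(435,210),.01),("rack",(183,183),.08),("carton",(252,125),.058),("shelf corner",(227,240),.15),("box2",(229,222),.02),("ringblk",(299,128),.01)]: print(k,plane(c,s,q,z)[0].round(3))
cv2.imwrite("pics/c0.png",np.hstack(out)[:,:,::-1])
E
```

```text
scene (np.float64(302.0), np.float64(175.5)) 295 309 170 181 [[0.49522206 0.12573528 0.072     ]]
top (np.float64(287.5), np.float64(179.0)) 280 295 171 187 [[0.49822094 0.13271078 0.072     ]]
blue [ 0.491 -0.218  0.072]
box [0.373 0.005 0.03 ]
dark [ 0.493 -0.029  0.02 ]
dish [0.58  0.068 0.015]
jar [0.571 0.373 0.06 ]
dish/r [ 0.399 -0.329  0.01 ]
rack [0.491 0.455 0.08 ]
carton [0.675 0.245 0.058]
shelf corner [0.313 0.302 0.15 ]
box2 [0.373 0.323 0.02 ]
ringblk [0.674 0.099 0.01 ]
```

View pics/c0.png

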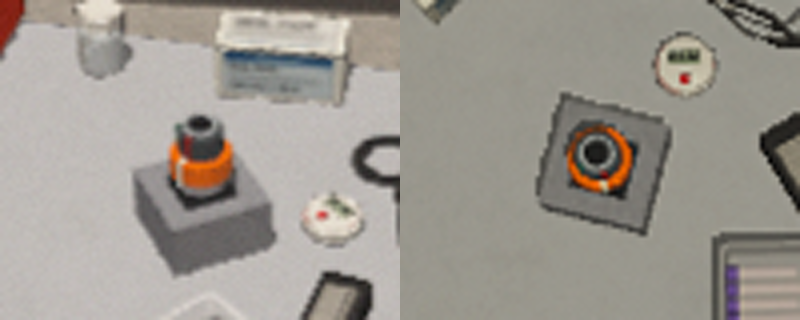

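The crop shows the white line on the near (−x) side, close to the red mark. Green is to the left, so it lies clockwise. I'll rise and move above the lens, keeping the yaw.

Call:
move_arm([
  [0,0,-0.16,0,0,0,1],
  [0,0,-0.16,0,0,0,1],
  [-0.145,-0.1,0,0,0,0,1],
  [-0.145,-0.1,0,0,0,0,1],
  [-0.145,-0.1,0,0,0,0,1],
  [-0.145,-0.1,0,0,0,0,1],
  [-0.145,-0.1,0,0,0,0,1],
  [-0.145,-0.1,0,0,0,0,1],
  [-0.145,-0.1,0,0,0,0,1],
  [-0.145,-0.1,0,0,0,0,1],
  [-0.145,-0.1,0,0,0,0,1],
  [-0.145,-0.1,0,0,0,0,1],
  [-0.145,-0.1,0,0,0,0,1],
  [0,0,0.1,0,0,0,1],
  [0,0,0.1,0,0,0,1],
  [0,0,0,0,0,0,1],
])

```text
clock: 1.8
eef_pos: [0.4957, 0.1324, 0.2579]
tool_rot: [[-0.912, 0.411, -0.005], [0.411, 0.912, 0.0], [0.005, -0.002, -1.0]]
ft_force: [-0.3, 1.1, -0.1]
grip_width: 1.0
grasp_force: 0.0
```

Run:
```python
from h import *
s=sensors.get_obs(); print({k:np.round(v,3).tolist() for k,v in s.items() if k in("clock","joint_pos","eef_pos","tool_rot")})
c=read_camera("wrist"); cv2.imwrite("pics/w1.png",c["image"][:,:,::-1]); print(c["vfov"],np.round(c["hand_eye"],3).tolist())
print(proj(c,s,[.498,.131,.072]))
```

```text
{'clock': 1.8, 'joint_pos': [0.006, -0.147, -0.102, 1.621, 0.0, 0.429], 'eef_pos': [0.496, 0.132, 0.258], 'tool_rot': [[-0.912, 0.411, -0.005], [0.411, 0.912, 0.0], [0.005, -0.002, -1.0]]}
59.55660689553008 [[0.001, -0.966, -0.258, 0.064], [1.0, 0.001, 0.0, -0.001], [-0.0, -0.258, 0.966, -0.143], [0.0, 0.0, 0.0, 1.0]]
[[321.45555858 179.52065114]]
```

View pics/w1.png

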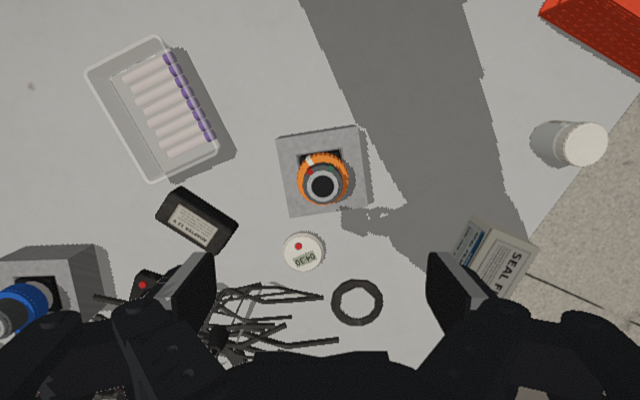

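The wrist view shows the orange ring centred near (322,180) and the steel mount at (322,185). The white line is at about (308,161), the red near (310,170) and the green near (330,169). Next I measure the ring angle and the axis.

```bash
cat > m.py <<'E'
from h import *
def marks(tag,ctr=None,zoff=0,win=(150,220,285,365)):
    s=sensors.get_obs(); c=read_camera("wrist"); im=c["image"]; hsv=cv2.cvtColor(im,cv2.COLOR_RGB2HSV)
    a,b,l,r=win; w=np.zeros(im.shape[:2],np.uint8); w[a:b,l:r]=255
    org=cv2.inRange(hsv,(5,140,100),(22,255,255))&w
    hull=cv2.convexHull(max(cv2.findContours(org,0,2)[0],key=cv2.contourArea))
    H=cv2.fillPoly(np.zeros_like(w),[hull],255); H=cv2.erode(H,None)
    # ring top edge z .082; upper barrel side marks ~ .09
    masks=dict(white=(cv2.inRange(hsv,(0,0,190),(180,70,255)),.082),red=(cv2.inRange(hsv,(0,120,70),(3,255,255))|cv2.inRange(hsv,(172,120,70),(180,255,255)),.092),green=(cv2.inRange(hsv,(40,70,40),(95,255,255)),.092))
    X=plane(c,s,hull.reshape(-1,2),.076+zoff); (cx,cy),rad=cv2.minEnclosingCircle(X[:,:2].astype(np.float32)); print("ring circle",cx,cy,rad)
    ctr=ctr or (cx,cy)
    for k,(m,z) in masks.items():
        ys,xs=np.nonzero(m&H)
        if len(xs)==0: print(k,None); continue
        p=plane(c,s,np.c_[xs,ys],z+zoff)[:,:2]-ctr; q=p.mean(0)
        print(k,len(xs),(xs.mean().round(1),ys.mean().round(1)),"r",np.hypot(*q).round(4),"ang",np.degrees(np.arctan2(q[1],q[0])).round(1))
    # steel mount centre guess
    cv2.imwrite(f"pics/{tag}.png",cv2.resize(im[a:b,l:r],None,fx=7,fy=7,interpolation=cv2.INTER_CUBIC)[:,:,::-1])
    return c,s
E
python3 - <<'E'
from m import *
c,s=marks("w1c")
print("mount",plane(c,s,[(322.5,186)],.106))
E
```

```text
ring circle 0.49712079763412476 0.1339292824268341 0.024905160069465637
white None
red None
green 37 (np.float64(329.8), np.float64(166.6)) r 0.014 ang 131.6
mount [[0.49857341 0.13236666 0.106     ]]
```

View pics/w1c.png

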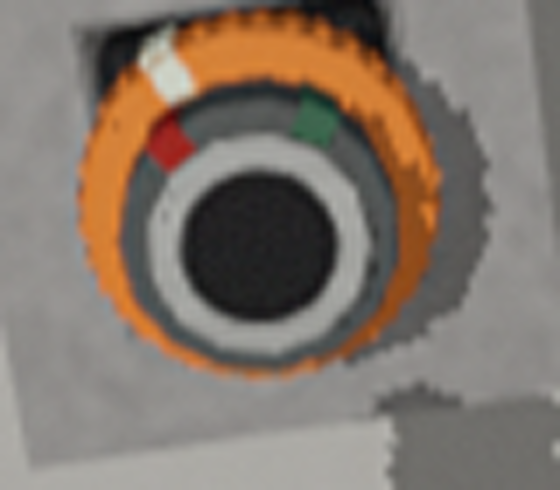

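In the crop, white is at (309,160), red at (309.3,170.7) and green at (330,167). White is a little clockwise of red.

Run:
```python
from h import *
s=sensors.get_obs(); c=read_camera("wrist")
C=np.array([.4982,.1325])
for k,p,z in [("white",(309,160.5),.082),("red",(309.3,170.7),.102),("green",(330,166.9),.102)]:
    q=plane(c,s,[p],z)[0,:2]-C; print(k,np.hypot(*q),np.degrees(np.arctan2(q[1],q[0])))
```

```text
white 0.02093630024366166 -169.89141247580724
red 0.015740673504054253 -160.13163329693768
green 0.016326157321082668 129.8239355945026
```

Red to green measures 70°, which matches 1.2 rad. The ring is at about 0.17 rad, so it needs about 59° clockwise. I descend and close on the ring.

Call:
move_arm([
  [-0.008,0.004,0.1,0,0,0,1],
  [0,0,0.12,0,0,0,1],
  [0,0,0.12,0,0,0,1],
  [0,0,0.12,0,0,0,1],
  [0,0,0.12,0,0,0,1],
  [0,0,0.12,0,0,0,1],
  [0,0,0.07,0,0,0,1],
  [0,0,0.06,0,0,0,1],
  [0,0,0,0,0,0,1],
  [0,0,0,0,0,0,1],
])

```text
clock: 2.95
eef_pos: [0.5, 0.1331, 0.0551]
tool_rot: [[-0.912, 0.41, 0.001], [0.41, 0.912, 0.0], [-0.001, 0.001, -1.0]]
ft_force: [0.8, -0.6, 0.7]
grip_width: 0.998
grasp_force: 0.0
```

Call:
move_arm([
  [0,0,0,0,0,0,0.3],
  [0,0,0,0,0,0,0.1],
  [0,0,0,0,0,0,-0.1],
  [0,0,0,0,0,0,-0.3],
  [0,0,0,0,0,0,-0.5],
  [0,0,0,0,0,0,-0.5],
  [0,0,0,0,0,0,-0.5],
  [0,0,0,0,0,0,-0.5],
], grip_force=40)

```text
clock: 3.75
eef_pos: [0.4999, 0.1328, 0.0549]
tool_rot: [[-0.912, 0.41, 0.002], [0.41, 0.912, -0.0], [-0.001, 0.0, -1.0]]
ft_force: [-1.3, -0.6, 5.7]
grip_width: 0.552
grasp_force: 40.5
```

The opening is 47 mm, so it has the ring. Next I turn clockwise, which is + about tool z.

Call:
move_arm([
  [0,0,0,0,0,0.03,-0.5],
  [0,0,0,0,0,0.03,-0.5],
  [0,0,0,0,0,0.03,-0.5],
  [0,0,0,0,0,0.03,-0.5],
  [0,0,0,0,0,0.03,-0.5],
  [0,0,0,0,0,0.03,-0.5],
  [0,0,0,0,0,0.03,-0.5],
  [0,0,0,0,0,0.03,-0.5],
  [0,0,0,0,0,0.03,-0.5],
  [0,0,0,0,0,0.02,-0.5],
  [0,0,0,0,0,0,-0.5],
  [0,0,0,0,0,0,-0.5],
])

```text
clock: 4.95
eef_pos: [0.4989, 0.1318, 0.0552]
tool_rot: [[-0.234, 0.972, -0.001], [0.972, 0.234, -0.002], [-0.002, -0.001, -1.0]]
ft_force: [-8.4, -6.9, 13.7]
grip_width: 0.552
grasp_force: 41.3
```

```bash
cat > st.py <<'E'
from cell import sensors; import numpy as np
s=sensors.get_obs(); T=np.array(s["tool_rot"]); print({k:np.round(s[k],3).tolist() for k in("clock","joint_pos","eef_pos","ft_force","torque","grip_width","grasp_force")},"turned deg",155.8-np.degrees(np.arctan2(T[1,0],T[0,0])))
E
python3 st.py
```

```text
{'clock': 4.95, 'joint_pos': [0.006, -0.106, -0.435, 1.243, -0.002, 1.34], 'eef_pos': [0.499, 0.132, 0.055], 'ft_force': [-8.442, -6.863, 13.695], 'torque': [-1.461, 1.871, 0.001], 'grip_width': 0.552, 'grasp_force': 41.263} turned deg 52.2631060760895
```

Call:
move_arm([
  [0,0,0,0,0,0.015,-0.5],
  [0,0,0,0,0,0.015,-0.5],
  [0,0,0,0,0,0.01,-0.5],
  [0,0,0,0,0,0,-0.5],
  [0,0,0,0,0,0,-0.5],
])

```text
clock: 5.45
eef_pos: [0.4986, 0.1318, 0.0552]
tool_rot: [[-0.111, 0.994, -0.001], [0.994, 0.111, -0.003], [-0.003, -0.001, -1.0]]
ft_force: [-9.3, -6.5, 14.5]
grip_width: 0.548
grasp_force: 41.4
```

```bash
python3 st.py
python3 - <<'E'
from h import *
s=sensors.get_obs(); c=read_camera("wrist")
p=proj(c,s,[.498,.132,.09])[0]; print(p); u,v=p.astype(int); im=c["image"]
v=min(max(v,60),340)
cv2.imwrite("pics/w2.png",cv2.resize(im[v-60:v+60,u-80:u+80],None,fx=5,fy=5,interpolation=cv2.INTER_CUBIC)[:,:,::-1])
E
```

```text
{'clock': 5.45, 'joint_pos': [0.006, -0.107, -0.435, 1.244, -0.003, 1.466], 'eef_pos': [0.499, 0.132, 0.055], 'ft_force': [-9.29, -6.491, 14.492], 'torque': [-1.554, 2.204, 0.096], 'grip_width': 0.548, 'grasp_force': 41.401} turned deg 59.45113726235836
[316.79848634 297.52507538]
```

View pics/w2.png

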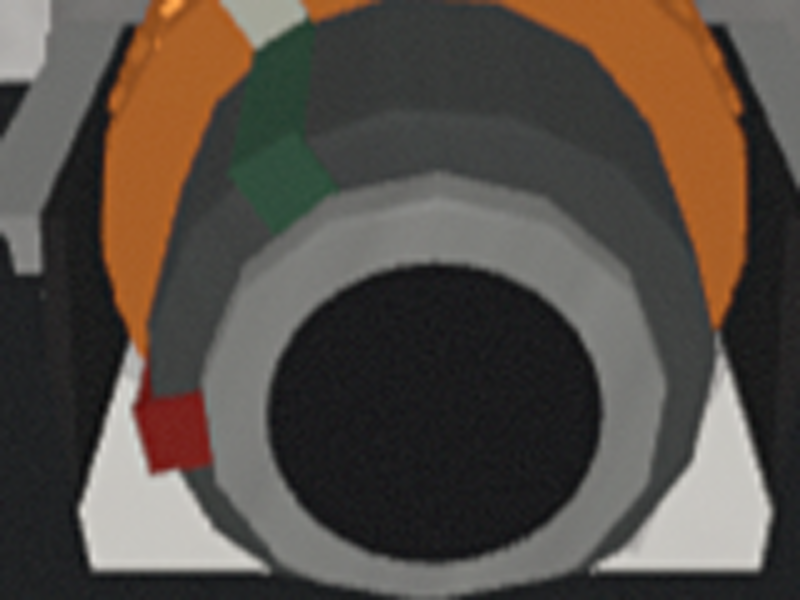

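The white line, at crop (265,20), almost meets the green one at (285,30). A few degrees more will seat it at the stop.

Call:
move_arm([
  [0,0,0,0,0,0.01,-0.5],
  [0,0,0,0,0,0.01,-0.5],
  [0,0,0,0,0,0.01,-0.5],
  [0,0,0,0,0,0,-0.5],
  [0,0,0,0,0,0,-0.5],
])

```text
clock: 6.0
eef_pos: [0.4972, 0.1306, 0.0548]
tool_rot: [[-0.017, 1.0, -0.004], [1.0, 0.017, -0.006], [-0.006, -0.004, -1.0]]
ft_force: [-16.3, -14.6, 18.3]
grip_width: 0.551
grasp_force: 41.9
```

```bash
python3 st.py
python3 - <<'E'
from h import *
s=sensors.get_obs(); c=read_camera("wrist")
im=c["image"];u,v=316,285
cv2.imwrite("pics/w3.png",cv2.resize(im[v-60:v+60,u-80:u+80],None,fx=5,fy=5,interpolation=cv2.INTER_CUBIC)[:,:,::-1])
E
```

```text
{'clock': 6.0, 'joint_pos': [0.005, -0.107, -0.435, 1.246, -0.006, 1.559], 'eef_pos': [0.497, 0.131, 0.055], 'ft_force': [-16.308, -14.642, 18.296], 'torque': [-3.029, 3.589, 0.999], 'grip_width': 0.551, 'grasp_force': 41.917} turned deg 64.81208735581819
```

View pics/w3.png

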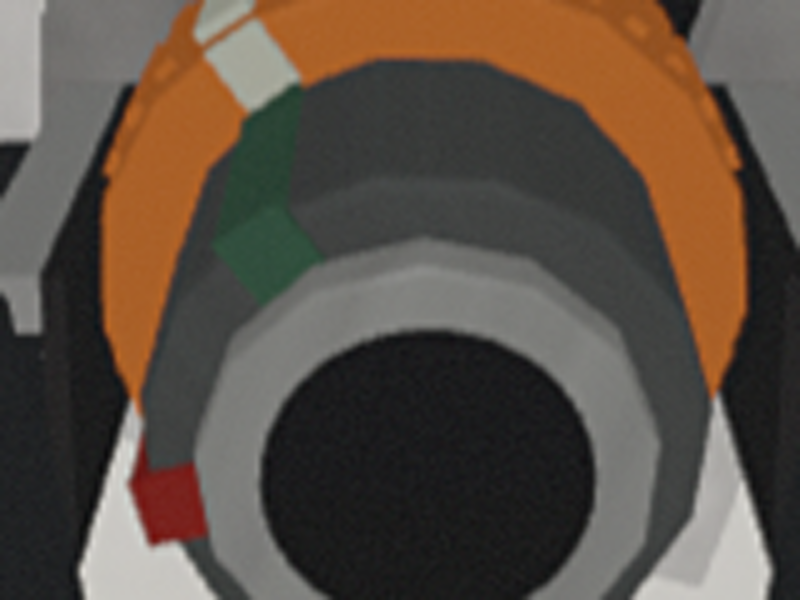

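White now runs straight into green and the torque jumped to 1.0 N m, so the ring is at its stop. I ease the wind-up and side load, grip harder and draw up.

Call:
move_arm([
  [-0.006,-0.006,0,0,0,-0.008,-0.6],
  [0,0,0,0,0,0,-0.6],
  [0,0,0,0,0,0,-0.6],
  [0,0,-0.02,0,0,0,-0.6],
  [0,0,-0.02,0,0,0,-0.6],
  [0,0,0,0,0,0,-0.6],
], grip_force=60)

```text
clock: 6.65
eef_pos: [0.4975, 0.1308, 0.0642]
tool_rot: [[-0.042, 0.999, -0.001], [0.999, 0.042, -0.001], [-0.001, -0.001, -1.0]]
ft_force: [-3.4, -8.1, 0.4]
grip_width: 0.545
grasp_force: 62.4
```

```bash
python3 st.py
```

```text
{'clock': 6.65, 'joint_pos': [0.003, -0.119, -0.429, 1.261, -0.001, 1.532], 'eef_pos': [0.497, 0.131, 0.064], 'ft_force': [-3.437, -8.056, 0.386], 'torque': [-1.575, 0.817, 0.178], 'grip_width': 0.545, 'grasp_force': 62.378} turned deg 63.39207532141397
```

Call:
move_arm([
  [-0.003,0,-0.04,0,0,0,-0.6],
  [0,0,-0.05,0,0,0,-0.6],
  [0,0,-0.05,0,0,0,-0.6],
  [0,0,-0.05,0,0,0,-0.6],
  [0,0,-0.1,0,0,0,-0.6],
  [0,0,-0.1,0,0,0,-0.6],
  [0,0,-0.1,0,0,0,-0.6],
  [0,0,-0.1,0,0,0,-0.6],
  [0,0,-0.1,0,0,0,-0.6],
  [0,0,-0.1,0,0,0,-0.6],
  [0,0,-0.1,0,0,0,-0.6],
  [0,0,-0.1,0,0,0,-0.6],
  [0,0,0,0,0,0,-0.6],
  [0,0,0,0,0,0,-0.6],
])

```text
clock: 8.05
eef_pos: [0.4982, 0.1308, 0.3119]
tool_rot: [[-0.042, 0.999, 0.002], [0.999, 0.042, 0.001], [0.0, 0.002, -1.0]]
ft_force: [0.0, 0.6, -2.5]
grip_width: 0.542
grasp_force: 62.4
```

```bash
python3 st.py
python3 - <<'E'
from h import *
s=sensors.get_obs(); c=read_camera("wrist"); d=read_camera("scene")
a=cv2.resize(c["image"][200:360,216:416],(500,400)); p=proj(d,s,s["eef_pos"])[0].astype(int); print(p)
u,v=p; u=max(u,50);v=max(v,66); b=cv2.resize(d["image"][v-66:v+67,u-50:u+50],(300,400),interpolation=cv2.INTER_CUBIC)
cv2.imwrite("pics/w4.png",np.hstack([a,b])[:,:,::-1])
E
```

```text
{'clock': 8.05, 'joint_pos': [0.002, -0.121, 0.021, 1.711, 0.001, 1.531], 'eef_pos': [0.498, 0.131, 0.312], 'ft_force': [0.028, 0.551, -2.485], 'torque': [-0.001, 0.036, -0.003], 'grip_width': 0.542, 'grasp_force': 62.363} turned deg 63.37463064383738
[299 103]
```

View pics/w4.png

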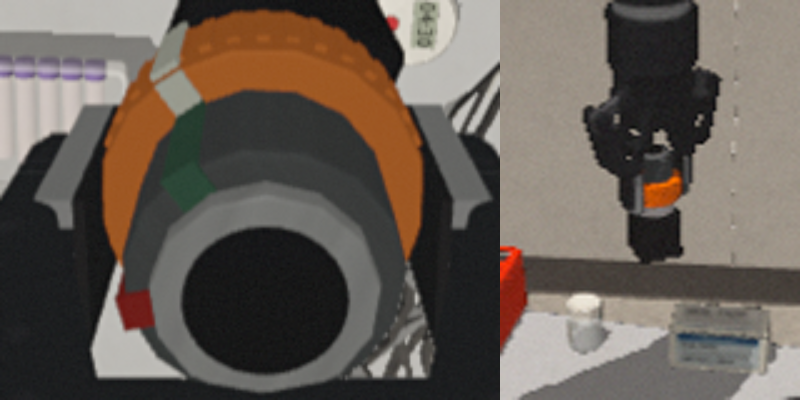

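The lens hangs cleanly in the gripper with white still against green. Now I tilt about tool x in steps, moving outward and up.

Call:
move_arm([
  [0,0.05,0,-0.014,0,0,-0.6],
  [0,0.05,0,-0.028,0,0,-0.6],
  [0,0.05,0,-0.028,0,0,-0.6],
  [0,0.05,0,-0.028,0,0,-0.6],
  [0,0.05,0,-0.028,0,0,-0.6],
  [0,0.05,0,-0.028,0,0,-0.6],
  [0,0.05,0,-0.028,0,0,-0.6],
  [0,0.05,0,-0.028,0,0,-0.6],
  [0,0.05,0,-0.028,0,0,-0.6],
  [0,0.05,0,-0.028,0,0,-0.6],
  [0,0.05,0,-0.028,0,0,-0.6],
  [0,0.04,0,-0.028,0,0,-0.6],
  [0,0.02,0,-0.014,0,0,-0.6],
  [0,0,0,0,0,0,-0.6],
  [0,0,0,0,0,0,-0.6],
  [0,0,0,0,0,0,-0.6],
  [0,0,0,0,0,0,-0.6],
])

```text
clock: 9.85
eef_pos: [0.6667, 0.1487, 0.3822]
tool_rot: [[-0.035, 0.522, 0.852], [0.999, 0.022, 0.027], [-0.005, 0.853, -0.522]]
ft_force: [0.5, -0.1, -2.0]
grip_width: 0.542
grasp_force: 63.1
```

```bash
python3 st.py
python3 - <<'E'
from h import *
s=sensors.get_obs(); T=np.array(s["tool_rot"]); print(np.degrees(np.arccos(-T[2,2])), "glass z",s["eef_pos"][2]+T[2,2]*.05)
c=read_camera("wrist"); d=read_camera("scene")
a=cv2.resize(c["image"][200:360,216:416],(500,400)); p=proj(d,s,s["eef_pos"])[0].astype(int); print(p)
u,v=p; u=max(u,50);v=max(v,66); b=cv2.resize(d["image"][v-66:v+67,u-50:u+50],(300,400),interpolation=cv2.INTER_CUBIC)
cv2.imwrite("pics/w5.png",np.hstack([a,b])[:,:,::-1])
E
```

```text
{'clock': 9.85, 'joint_pos': [0.027, -0.841, -0.756, 0.634, 0.004, 1.562], 'eef_pos': [0.667, 0.149, 0.382], 'ft_force': [0.486, -0.066, -2.029], 'torque': [-0.047, 1.202, -0.019], 'grip_width': 0.542, 'grasp_force': 63.063} turned deg 63.81281925239402
58.53047891011841 glass z 0.35605030781478053
[342  61]
```

View pics/w5.png

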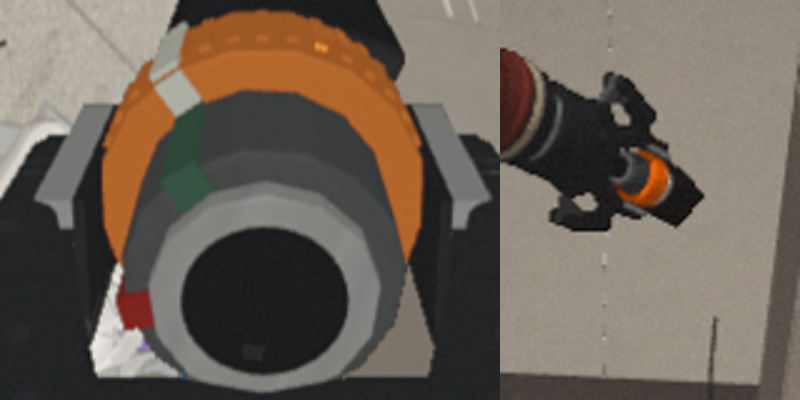

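The lens is tilted 58.5° with the ring still locked, but joint 2 sits at its range end. I shift outward to clear it.

Call:
move_arm([
  [0,0.02,0.04,0,0,0,-0.6],
  [0,0.02,0.04,0,0,0,-0.6],
  [0,0.02,0.04,0,0,0,-0.6],
  [0,0.02,0.04,0,0,0,-0.6],
  [0,0.02,0.04,0,0,0,-0.6],
  [0,0,0,0,0,0,-0.6],
  [0,0,0,0,0,0,-0.6],
  [0,0,0,0,0,0,-0.6],
  [0,0,0,0,0,0,-0.6],
  [0,0,0,0,0,0,-0.6],
])

```text
clock: 10.95
eef_pos: [0.7223, 0.1508, 0.3776]
tool_rot: [[-0.035, 0.521, 0.853], [0.999, 0.023, 0.027], [-0.005, 0.853, -0.521]]
ft_force: [-0.8, 0.2, -1.7]
grip_width: 0.546
grasp_force: 63.1
```

```bash
python3 st.py; python3 -c "
from h import *
s=sensors.get_obs(); T=np.array(s['tool_rot']); print(np.degrees(np.arccos(-T[2,2])),np.abs(s['qd']).max())"
```

```text
{'clock': 10.95, 'joint_pos': [0.028, -0.642, -0.648, 0.541, 0.004, 1.563], 'eef_pos': [0.722, 0.151, 0.378], 'ft_force': [-0.758, 0.151, -1.687], 'torque': [-0.092, 1.233, 0.015], 'grip_width': 0.546, 'grasp_force': 63.056} turned deg 63.79448000689425
58.5816544830901 0.003382671708881636
```

```bash
python3 -c "
from cell import order; print(order.hand_in())"
```

```text
the job is handed in; nothing more can be done
None
```

I turned the orange ring to its stop in the holder, drew the lens straight up and handed the job in with the gripper holding it still at about 58.6° from upright, roughly 0.35 m above the table; the hand-in returned no verdict, and joint 2 read -0.841 against its -0.84 limit just after the tilt before I moved it clear.

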